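# Fish a spent cell out of the pedal bin with the tongs and hold it up

## Task

A spent AA cell (the green one) has been thrown into the little pedal bin, where it must not stay, and as it may leak nobody should touch it with bare fingers. First press the bin's pedal right down to its stop so that the lid swings up and stays open; then draw the tongs out of their holder, reach into the bin with them, close them on the cell and lift it at least 5 cm above the rim of the bin. Finish while still holding it up steadily in the tongs, touching nothing else, with the lid still open and the other things on the bench left alone.

Things in the scene. Friction and masses are not known exactly. Their poses are not given: they have to be found in the camera images.
- bin: Small round pedal bin, white on a black base, fixed: 136 mm in diameter, inside 130 mm; rim 125 mm and inner floor 40 mm above the bench. Origin: under the middle of the round body, on the bench; -x points to the front, where the pedal sticks out, z up. At the back a black hinge box reaches 107 mm from the middle. With the lid shut nothing inside can be reached.
- bin_mouth (a point): Middle of the bin's round mouth, in the plane of the rim, 125 mm above the bench; axes as the bin's.
- bin_lid (a joint): Angle (rad) of the domed steel lid, hinged 94 mm behind the bin's middle, 133 mm up: 0 shut, 1.80 its open stop, leaning back beyond upright, its top edge then 0.30 m above the bench. The pedal lifts it by a rod. Its hinge keeps it up once past about 1.2; short of that it falls shut when the pedal is let go.
- bin_pedal (a joint): Angle (rad) of the spring pedal: 0 up (at rest), 0.20 pressed down to its stop, which swings the lid up to its open stop. The push on the pad is greatest (about 14 N) as the lid starts to rise, then 4 to 9 N; at the stop it is rigid. It springs back when let go.
- pedal_pad (a point): Middle of the top of the ribbed black pedal pad (36 mm front to back, 48 mm wide, 8 mm thick), 124 mm in front of the bin's middle, 56 mm clear of its wall; 36 mm above the bench at rest, about 16 mm at the stop. Moves with the pedal. Press it straight down.
- tongs_holder: Fixed upright holder for the tongs: an open-topped perforated aluminium sleeve, inside 28 mm (its x) by 66 mm (its y), rim 93 mm above the bench, on a 86 x 104 mm dark steel foot. Origin: under its middle, on the bench. The tongs are drawn straight up out of it.
- tongs: Steel spring tongs with blue grips and tips, 195 mm long, 90 g, standing tips down in the holder. Origin: midway between the tips, level with their lower ends; z runs up the middle to the pivot at 187 mm (top of its barrel 194 mm). The legs lie at +y and -y and close along y. A spring spreads them: left alone the tips stand 48 mm apart, 58 mm over the outsides.
- tongs_grip (a point): Where to grip both legs: on the middle line, 38 mm below the pivot, 149 mm above the tip ends; axes as the tongs'. Blue grips 20 mm wide (x), 44 mm tall, outer faces 38 mm apart along y when spread (44 mm at their lower ends). A gap of 37 mm between fingers placed here carries the tongs with the tips 32 mm apart; 30 mm: closed on a 14 mm thing. The spring pushes back with 5 N a side, 9 N closed.
- tongs_tips (a point): On the tongs' middle line, midway between the tip pads, 13 mm above the tip ends (each pad is 18 mm wide and 26 mm tall); axes as the tongs'.
- tongs_leg_a (a joint): How far each leg has swung in (rad; both legs move alike): 0 spread, about 0.09 closed on the cell's 14 mm, 0.125 tips touching.
- spent_cell: Spent AA cell, green and tan, 14 mm thick, 51 mm long, 15 mm high, 23 g, lying flat on the floor of the bin. Origin: middle of its underside; its long axis is its y, z up.
- torch: Bystander: grey pocket torch lying on its side, 40 x 111 x 34 mm. Origin: middle of its underside.
- fresh_cell: Bystander: red and tan AA cell lying by the torch, 14 x 51 x 15 mm. Origin: middle of its underside.
- dressing_pack: Bystander: flat white sachet, 85 x 165 x 13 mm. Origin: middle of its underside.
- elec_tape: Bystander: roll of black electrical tape lying flat, 62 mm across, 19 mm high. Origin: middle of its underside.
- screwdriver: Bystander: red-handled screwdriver lying down, 195 mm long, 25 mm thick. Origin: middle of its underside.
- tape_measure: Bystander: yellow and black tape measure standing on its base, 39 x 82 x 64 mm. Origin: middle of its underside.
- retail_carton: Bystander: small open blue carton at the back, 74 x 111 x 195 mm. Origin: middle of its underside.
There are look-alikes about, which are no part of the job. Leave any pink or purple look-alike of the tongs alone.

How it is judged (in metres and radians):
On the way, in this order (a step that is already met when the one before it is completed fails the run):
1. the pedal is pressed down to its stop and the lid is up (value of joint bin_pedal above 0.18 rad and value of joint bin_lid above 1.35 rad), for 0.1 s.
2. the tongs are held in the fingers, clear of their holder (contact force between the fingers and tongs above 2 N and height (world z) of tongs above 0.1 m and contact force between tongs and tongs_holder below 0.05 N), for 0.2 s.
3. the tips of the tongs are closed on the cell (contact force between tongs and spent_cell above 1 N and value of joint tongs_leg_a above 0.07 rad and distance between tongs_tips and spent_cell below 0.035 m), for 0.1 s.
At the end, for the whole second after the job is handed in: Fingers hold the tongs (>2 N), tongs hold the cell between their tips (>1 N, within 35 mm of the pads, legs in >0.07 rad); cell more than 40 mm above the rim, still (<0.03 m/s); cell and tongs touch neither bin nor holder, fingers not the cell; lid open (>1.2 rad), pedal up (<0.03 rad) (all of step 3 and height (world z) of spent_cell above 0.165 m and linear speed of spent_cell below 0.03 m/s and contact force between the fingers and tongs above 2 N and contact force between spent_cell and the fingers below 0.05 N and contact force between each of spent_cell, tongs and bin below 0.05 N and contact force between tongs and tongs_holder below 0.05 N and value of joint bin_lid above 1.2 rad and value of joint bin_pedal below 0.03 rad); the arm keeps its last pose, push and grip.
It fails at once if the gripper touches the cell itself (contact force between any of the fingers, the arm and spent_cell above 0.2 N).
It fails at once if a bystander is moved by more than 3 cm (distance of any of torch, fresh_cell, dressing_pack, elec_tape, screwdriver, tape_measure, retail_carton from where it was at the start of the episode above 0.03 m).
It also fails if it takes over 58 s, if anything falls off the work surface, if the arm or the gripper's body presses on something with over 40 N, if the wrist force passes 120 N, or if a joint passes its speed limit or range.

## Robot

A 6-joint arm with a two-finger parallel gripper is mounted at the origin on a cart in front of the work surface, level with it; the furniture and walls round the work are solid. World frame = base frame: x ahead of the robot, y to its left, z up, the work surface at z = 0. Lengths are in m, angles in degrees, forces in N, time in s.
With the tool pointing down it reaches from about 0.35 to 0.975 m from the base axis. Payload 4.9 kg.
Tool frame: the origin (TCP) lies where the fingers leave the gripper's body, on its centre line; the fingertips stand 73 mm ahead of it and the grasp point (between the pads) lies 54 mm ahead of it; z points along the fingers, y is the line along which they close (so a half turn about z gives the same grasp; the last joint's range is limited). The gripper opens to 85 mm and grips with 20 to 120 N. Pads are 22 mm wide; open, the fingers measure 114 mm over their backs; the gripper's body (76 mm by 85 mm) begins 54 mm behind the grasp point. The pads swing forward as they close: fully open they stand 13 mm farther back than shut.
Start: joints at [-80.042, 3.019, 92.412, -0, 84.569, -6.818], TCP at [0.18, -0.598, 0.304] pointing down, gripper open.
Joint ranges: [-172.51, 172.51], [-57.92, 126.97], [3.15, 148.05], [-58.71, 238.71], [5.1, 150.11], [-179.66, 179.66]. Speed limits (degrees/s): [147.25, 147.25, 180, 180, 180, 180].

## Interface

Orientations are given as [roll, pitch, yaw] about the fixed x, y, z axes, in that order (R = Rz(yaw) Ry(pitch) Rx(roll)).
In Python, from plant import env gives the robot as it stands. The module is installed in compiled form; this text tells all that it offers.
- The arm moves only by the tool arm_command, never from a script. Its argument "increments" is one flat list of numbers, 7 for each row, row after row: the shift along the tool's x, y, z in units of 25 mm (1.0 is 25 mm), then the turn, a rotation vector about the tool's x, y, z in units of 5 degrees (1.0 is 5 degrees), then the closure, from 0 (fully open) to 1 (shut). In form: [tx, ty, tz, wx, wy, wz, claw, tx, ty, tz, wx, wy, wz, claw, ...]. A call has 1 to 12 rows; each row shifts and turns the commanded pose from where the row before left it, along the tool's axes as they then stand; what a row does not reach is not made up. A row lasts 1/12 s, in which the tool goes at most 41.7 mm and 7.16 degrees, less where a joint would pass 70% of its speed; a pose out of reach is approached as far as the arm can. A call is refused whole if a number of a shift passes 1 or a number of a turn 1, either way. A call with a gripper value outside its range is refused whole. The fingers move at their own pace and stop on an object; "force" is the grip in N (left out, the last holds). Time passes only in rows, so rows that do not move let the fingers close. It gives the time, the measured TCP pose, the force, the opening and the grip force at its end, in the units of the state.
- env.read_state(): the state, without advancing time (a new reading comes with each control period).
- env.read_camera(name): name is "side" or "top"; returns the picture (384x512x3 uint8, blue, green, red); there is no depth.
- env.camera_params(name): a dict with "fovy" (degrees; the focal length in pixels is half the picture's height over the tangent of half this angle, whatever the lens; pixels are square), "cx", "cy" (the principal point, pixels), "rvec" (rotation vector, rad) and "tvec" (3), from world to camera coordinates, as OpenCV has them. Camera axes: x right, y down, z forward; pixel columns grow to the right and rows downward; lengths in m; the calibration is good to about 2 mm. A picture is of the moment at which its call begins. camera_params takes no time and is no camera call.
- env.hand_in(): hands the job in; it is judged then, once.
Trained networks look in the newest picture that a camera, given by its name, has taken for a name from the list of things; names that differ only in an ending like _2 or _b are one class to them, and where a whole thing is asked for, a point or a joint stands for the part that bears it (a point fixed in the world has none). Each returns a list of dicts, best first, with "score" (0 to 1); they miss things now and then, are a little off and sometimes report something else, mostly with a low value. They report only what shows in the picture. A call takes as long as a camera call. They do not tell look-alikes from the thing itself.
- env.spot_in(camera, name): "bbox" ([left, top, right, bottom] as shares, 0 to 1, of the picture: columns of its width, rows of its height, round what is visible of it).
- env.place_of(camera, name): "point" ([row, column] as shares, 0 to 1, of the picture: columns of its width, rows of its height: a listed point, or the origin of a listed thing).
The state is a dict: "clock": time; "joint_positions": joint angles; "joint_velocities": joint speeds; "effort": joint torques, N m; "ee_pos": TCP position; "tcp_rot": TCP orientation; "contact_force": force on the tool from outside, world axes, zero at the start; "moment": the same for the moment, N m; "opening": finger opening in m; "grip_force": force on a finger pad.
Only numpy, scipy, OpenCV 4.12 (cv2) and the standard library are available. Lean on these libraries where they do the work, as an engineer would, in place of code of your own. Each camera call takes 0.05 s, during which the arm holds its last target. There are 200 camera calls.

## Working session

There is one attempt and no reset: what is moved stays moved. The work goes in short steps, Python scripts to look and compute and a tool call to move; the robot and the scene stay as the last step left them, time stands still between calls to the robot, and variables do not carry over. Pictures are saved under pics/ and viewed, at most 10 in all, crops included, and the job is handed in when it is done.

Besides the shell and the picture viewer there is one more tool, called after "Request:" by a JSON object that holds its "fn" and its "kwargs", one argument or row to a line. arm_command: Moves the arm, as the interface text tells. Its arguments: {"type":"object","properties":{"increments":{"type":"array","items":{"type":"number"}},"force":{"type":"number"}},"required":["increments"]}

```bash
mkdir -p pics
cat > h.py <<'E'
import numpy as np, cv2
from plant import env
from scipy.spatial.transform import Rotation as R
def cam(n):
    p=env.camera_params(n); f=192/np.tan(np.radians(p['fovy'])/2)
    K=np.array([[f,0,p['cx']],[0,f,p['cy']],[0,0,1]]); M,_=cv2.Rodrigues(np.array(p['rvec'],float)); return K,M,np.array(p['tvec'],float).ravel()
def tri(a,b):  # pixels (u,v) side, top
    P=[]
    for n in('side','top'):
        K,M,t=cam(n); P.append(K@np.c_[M,t])
    X=cv2.triangulatePoints(P[0],P[1],np.array(a,float).reshape(2,1),np.array(b,float).reshape(2,1)).ravel(); return X[:3]/X[3]
def onz(n,uv,z):
    K,M,t=cam(n); d=M.T@np.linalg.inv(K)@np.array([*uv,1.]); c=-M.T@t; return c+d*(z-c[2])/d[2]
def proj(n,X):
    K,M,t=cam(n); x=K@(M@np.array(X)+t); return x[:2]/x[2]
def pl(n,name):
    return [(round(r['score'],2),np.array([r['point'][1]*512,r['point'][0]*384]).round(1)) for r in env.place_of(n,name)]
E
python3 - <<'E'
from h import *
ims=[]
for n in('side','top'):
    im=env.read_camera(n); cv2.imwrite(f'pics/{n}0.png',im)
    K,M,t=cam(n); print(n,K[0,0].round(1),(-M.T@t).round(3),M[2].round(2))
    for k in ['bin','bin_mouth','pedal_pad','tongs_holder','tongs','tongs_grip','tongs_tips','bin_lid','retail_carton','torch','screwdriver','tape_measure','dressing_pack','elec_tape','fresh_cell']:
        print(k,[(s,p.tolist(),onz(n,p,{'bin_mouth':.125,'pedal_pad':.036,'tongs_grip':.155}.get(k,0)).round(3).tolist()) for s,p in pl(n,k)])
print(env.read_state())
E
```

```text
side 382.4 [ 0.145 -1.107  0.628] [ 0.35  0.84 -0.42]
bin []
bin_mouth []
pedal_pad []
tongs_holder []
tongs []
tongs_grip []
tongs_tips []Traceback (most recent call last):
  File "<stdin>", line 7, in <module>
  File "h.py", line 17, in pl
    return [(round(r['score'],2),np.array([r['point'][1]*512,r['point'][0]*384]).round(1)) for r in env.place_of(n,name)]
                                                                                                    ~~~~~~~~~~~~^^^^^^^^
ValueError: it knows: bin, bin_mouth, dressing_pack, elec_tape, fresh_cell, pedal_pad, retail_carton, screwdriver, spent_cell, tape_measure, tongs, tongs_grip, tongs_holder, tongs_tips, torch
```

View pics/side0.png

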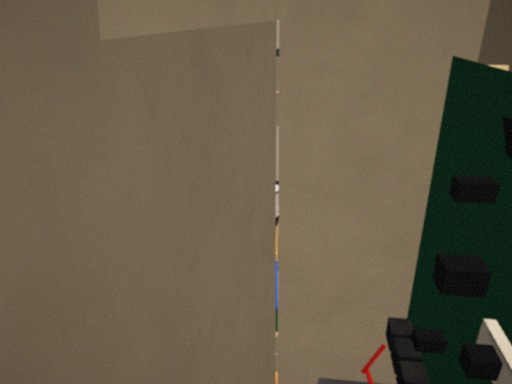

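Run:
```python
from h import *
n='top'
im=env.read_camera(n); cv2.imwrite(f'pics/{n}0.png',im)
K,M,t=cam(n); print(n,K[0,0].round(1),(-M.T@t).round(3),M[2].round(2))
for k in ['bin','bin_mouth','pedal_pad','tongs_holder','tongs','tongs_grip','tongs_tips','retail_carton','torch','screwdriver','tape_measure','dressing_pack','elec_tape','fresh_cell']:
        print(k,[(s,p.tolist(),onz(n,p,{'bin_mouth':.125,'pedal_pad':.036,'tongs_grip':.155}.get(k,0)).round(3).tolist()) for s,p in pl(n,k)])
print(env.read_state())
```

```text
top 376.9 [ 0.451 -0.131  1.212] [ 0.07 -0.02 -1.  ]
bin [(0.97, [228.0, 182.5], [0.57, -0.063, 0.0])]
bin_mouth [(0.91, [228.3, 173.1], [0.585, -0.071, 0.125])]
pedal_pad [(0.71, [218.1, 217.4], [0.458, -0.034, 0.036]), (0.66, [231.4, 184.4], [0.561, -0.075, 0.036])]
tongs_holder [(0.74, [299.9, 208.7], [0.484, -0.294, 0.0])]
tongs [(0.75, [335.0, 282.2], [0.249, -0.402, 0.0]), (0.73, [297.8, 211.7], [0.474, -0.287, 0.0]), (0.48, [205.4, 243.6], [0.375, 0.01, 0.0]), (0.48, [358.6, 269.9], [0.287, -0.479, 0.0]), (0.37, [255.7, 243.6], [0.374, -0.15, 0.0])]
tongs_grip [(0.58, [342.1, 289.4], [0.255, -0.387, 0.155]), (0.56, [304.8, 208.6], [0.48, -0.287, 0.155]), (0.56, [374.5, 277.9], [0.285, -0.478, 0.155])]
tongs_tips [(0.76, [359.7, 270.7], [0.284, -0.482, 0.0]), (0.72, [205.9, 246.0], [0.367, 0.008, 0.0]), (0.71, [336.3, 282.9], [0.247, -0.406, 0.0]), (0.52, [298.6, 214.0], [0.467, -0.289, 0.0])]
retail_carton [(0.89, [189.4, 110.8], [0.806, 0.062, 0.0]), (0.46, [178.8, 207.1], [0.492, 0.095, 0.0])]
torch [(0.65, [181.2, 225.8], [0.432, 0.087, 0.0])]
screwdriver [(0.77, [287.3, 26
[... 303 characters left out ...]
.0])]
{'clock': 1.15, 'joint_positions': array([-8.00432161e+01,  3.02056646e+00,  9.24123566e+01, -5.31807932e-04,
        8.45697911e+01, -6.81842642e+00]), 'joint_velocities': array([ 0.08468816,  0.04490682, -0.02804509,  0.02122458, -0.02985407,
        0.00479194]), 'effort': array([ 3.10642663e-04, -3.93689060e+01, -3.70462453e+01, -7.72324233e-05,
        5.59271193e-04,  1.15264112e-05]), 'ee_pos': array([ 0.18037839, -0.59838253,  0.30389195]), 'tcp_rot': array([-1.79997242e+02,  2.03440791e-04,  1.67752607e+01]), 'contact_force': array([ 0.1525954 ,  0.11065432, -0.0523395 ]), 'moment': array([0.00676155, 0.02130833, 0.01228469]), 'grip_force': 0.0, 'opening': 0.08575118622307122}
```

View pics/top0.png

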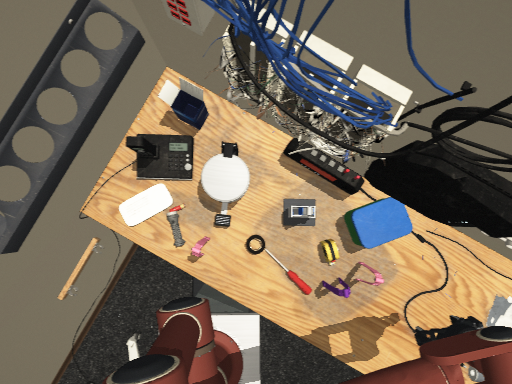

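Side view: almost wholly blocked by furniture, with only a slit at column 277, so it is useless for now. Top view: white bin at (228,180), pedal at (222,217), holder with steel and blue tongs at (300,211). The look-alikes are pink at (200,245), purple at (337,288) and pink at (370,273). Only the one at (300,211) fits: it is steel and blue and stands in the sleeve. I'll confirm it in an enlarged crop.

Run:
```python
from h import *
im=cv2.imread('pics/top0.png')
c=cv2.resize(im[185:240,200:325],None,fx=6.4,fy=6.4,interpolation=cv2.INTER_CUBIC); cv2.imwrite('pics/c1.png',c); print(c.shape)
```

```text
(352, 800, 3)
```

View pics/c1.png

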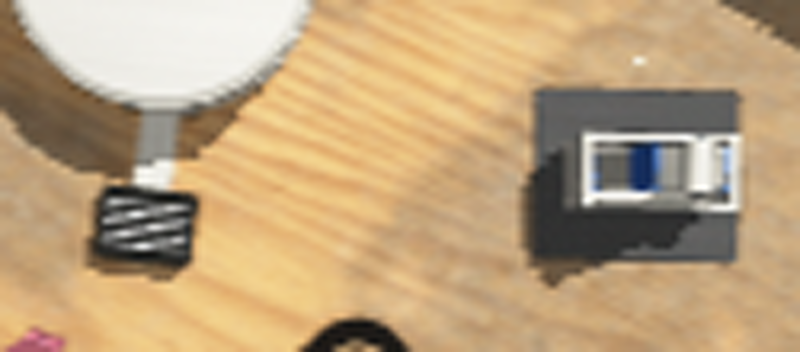

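The crop confirms it: steel and blue tongs in the aluminium sleeve, rim corners in the crop (583,133), (740,135), (738,211), (580,206). The pedal pad is at crop (147,226).

Run:
```python
from h import *
f=lambda P,z:[onz('top',(x/6.4+200-.42,y/6.4+185-.42),z) for x,y in P]
def rep(nm,C):
    C=np.array(C); m=C.mean(0); long=(C[1]-C[0]+C[2]-C[3])/2; sh=(C[3]-C[0]+C[2]-C[1])/2
    print(nm,m.round(4),'L',np.linalg.norm(long).round(4),np.degrees(np.arctan2(long[1],long[0])).round(1),'S',np.linalg.norm(sh).round(4),np.degrees(np.arctan2(sh[1],sh[0])).round(1))
for z in(0,.004,.008):rep(f'foot{z}',f([(535,88),(738,92),(735,262),(527,258)],z))
for z in(.09,.093,.1):rep(f'rim{z}',f([(583,133),(740,135),(738,211),(580,206)],z))
rep('pad',f([(102,184),(200,190),(190,268),(92,258)],.036))
rep('pad.top',f([(102,184),(200,190),(190,265),(92,255)],.036))
print('barrel',f([(708,165)],.197)); print('barrel edges',f([(694,140),(722,140),(722,192),(694,192)],.197))
# lid circle ellipse
im=cv2.imread('pics/top0.png'); g=cv2.cvtColor(im,cv2.COLOR_BGR2HSV)
m=((g[...,1]<60)&(g[...,2]>170)).astype(np.uint8); m[:145]=0; m[208:]=0; m[:,:198]=0; m[:,255:]=0
c=max(cv2.findContours(m,0,2)[0],key=cv2.contourArea); e=cv2.fitEllipse(c); print('lid',e)
for z in(.125,.133): o=onz('top',e[0],z); print(z,o, [np.linalg.norm(onz('top',(e[0][0]+d,e[0][1]),z)-onz('top',(e[0][0]-d,e[0][1]),z)) for d in(e[1][0]/2,e[1][1]/2)])
```

```text
foot0 [ 0.4737 -0.2895  0.    ] L 0.1037 -91.6 S 0.0855 177.3
foot0.004 [ 0.4736 -0.2889  0.004 ] L 0.1033 -91.6 S 0.0853 177.3
foot0.008 [ 0.4735 -0.2884  0.008 ] L 0.103 -91.6 S 0.085 177.3
rim0.09 [ 0.4736 -0.2901  0.09  ] L 0.0736 -91.7 S 0.0347 177.1
rim0.093 [ 0.4735 -0.2896  0.093 ] L 0.0734 -91.7 S 0.0346 177.1
rim0.1 [ 0.4734 -0.2886  0.1   ] L 0.0729 -91.7 S 0.0344 177.1
pad [ 0.4505 -0.0469  0.036 ] L 0.0477 -95.1 S 0.0371 172.4
pad.top [ 0.4513 -0.0469  0.036 ] L 0.0477 -95.1 S 0.0357 172.1
barrel [array([ 0.47395193, -0.2950634 ,  0.197     ])]
barrel edges [array([ 0.48454108, -0.28932173,  0.197     ]), array([ 0.48445186, -0.30117555,  0.197     ]), array([ 0.46253283, -0.30078354,  0.197     ]), array([ 0.46262701, -0.28894658,  0.197     ])]
lid ((225.11044311523438, 177.43077087402344), (46.494712829589844, 48.93125534057617), 94.28784942626953)
0.125 [ 0.57271329 -0.06134661  0.125     ] [np.float64(0.13438176117138542), np.float64(0.141424023212186)]
0.133 [ 0.57182036 -0.06185658  0.133     ] [np.float64(0.13339265659529237), np.float64(0.14038308471495747)]
```

Request:
{"fn": "arm_command", "kwargs": {
  "increments": [0,0,0,0,0,0.94,1,0,0,0,0,0,0.94,1,0,0,0,0,0,0.94,1,0,0,0,0,0,0.94,1,0.5,-0.9,0,0,0,0,1,0.5,-0.9,0,0,0,0,1,0.5,-0.9,0,0,0,0,1,0.5,-0.9,0,0,0,0,1,0.5,-0.9,0,0,0,0,1,0.5,-0.9,0,0,0,0,1,0.5,-0.9,0,0,0,0,1,0.5,-0.9,0,0,0,0,1],
  "force": 30
}}

```text
clock: 2.15
ee_pos: [0.2872, -0.4209, 0.304]
tcp_rot: [180.0, -0.0, -2.0]
contact_force: [0.4, 0.1, 0.9]
opening: 0.0001
grip_force: 0.0
```

```bash
cat >> h.py <<'E'
def go(x,y,z,yaw=None):
    s=env.read_state(); Rm=R.from_euler('xyz',s['tcp_rot'],degrees=True)
    d=Rm.inv().apply(np.array([x,y,z])-s['ee_pos'])/.025; print('t',s['clock'],'pos',s['ee_pos'].round(4),s['tcp_rot'].round(2),'J',s['joint_positions'].round(0),'F',s['contact_force'].round(1),'units',d.round(2), 'op',s['opening'],s['grip_force'])
E
python3 -c "
from h import *
go(.449,-.047,.304)"
```

```text
t 2.15 pos [ 0.2872 -0.4209  0.304 ] [ 1.7998e+02 -1.0000e-02 -2.0400e+00] J [-64. -13. 108.   0.  86.  28.] F [0.4 0.1 0.9] units [  5.94 -15.18  -0.  ] op 6.63602614820812e-05 0.0
```

Request:
{"fn": "arm_command", "kwargs": {
  "increments": [0.37,-0.95,0,0,0,0,1,0.37,-0.95,0,0,0,0,1,0.37,-0.95,0,0,0,0,1,0.37,-0.95,0,0,0,0,1,0.37,-0.95,0,0,0,0,1,0.37,-0.95,0,0,0,0,1,0.37,-0.95,0,0,0,0,1,0.37,-0.95,0,0,0,0,1,0.37,-0.95,0,0,0,0,1,0.37,-0.95,0,0,0,0,1,0.37,-0.95,0,0,0,0,1,0.37,-0.95,0,0,0,0,1]
}}

```text
clock: 3.15
ee_pos: [0.408, -0.1399, 0.3042]
tcp_rot: [180.0, -0.0, -2.0]
contact_force: [0.4, 0.1, 0.3]
opening: -0.0001
grip_force: 0.0
```

Request:
{"fn": "arm_command", "kwargs": {
  "increments": [0.37,-0.95,0,0,0,0,1,0.37,-0.95,0,0,0,0,1,0.37,-0.95,0,0,0,0,1,0.37,-0.95,0,0,0,0,1,0,0,1,0,0,0,1,0,0,1,0,0,0,1,0,0,1,0,0,0,1,0,0,1,0,0,0,1,0,0,1,0,0,0,1,0,0,1,0,0,0,1,0,0,1,0,0,0,1,0,0,0,0,0,0,1]
}}

```text
clock: 4.15
ee_pos: [0.4446, -0.0466, 0.1238]
tcp_rot: [-179.9, 0.6, -2.0]
contact_force: [-0.5, 0.5, 0.0]
opening: 0.0
grip_force: 0.0
```

```bash
python3 -c "
from h import *
go(.449,-.047,.089)
cv2.imwrite('pics/s1.png',np.hstack([env.read_camera('side')[::2,::2],cv2.resize(env.read_camera('top')[140:260,170:330],(384,288))[:192]]))"
```

```text
t 4.15 pos [ 0.4446 -0.0466  0.1238] [-179.87    0.56   -2.03] J [-16. -11. 124.  -0.  68.  76.] F [-0.5  0.5  0. ] units [0.19 0.01 1.39] op 2.727550864732838e-05 0.0
```

View pics/s1.png

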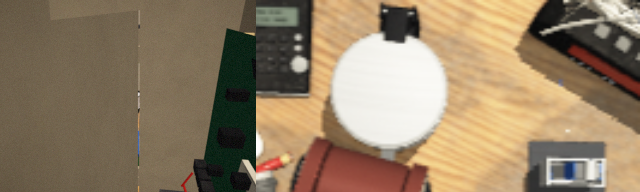

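The side camera stays blocked, so only the top one is usable. In the top crop the arm is over the pedal and clear of the lid. I'll press down.

Request:
{"fn": "arm_command", "kwargs": {
  "increments": [0.1,0,0.2,0,0,0,1,0,0,0.2,0,0,0,1,0,0,0.2,0,0,0,1,0,0,0.2,0,0,0,1,0,0,0.15,0,0,0,1,0,0,0.15,0,0,0,1,0,0,0,0,0,0,1]
}}

```text
clock: 4.83
ee_pos: [0.451, -0.0477, 0.1041]
tcp_rot: [-180.0, 0.2, -2.0]
contact_force: [-10.4, 1.2, 16.8]
opening: -0.0001
grip_force: 8.8
```

Request:
{"fn": "arm_command", "kwargs": {
  "increments": [0,0,0.15,0,0,0,1,0,0,0.15,0,0,0,1,0,0,0.15,0,0,0,1,0,0,0.15,0,0,0,1,0,0,0,0,0,0,1,0,0,0,0,0,0,1]
}}

```text
clock: 5.33
ee_pos: [0.4505, -0.0477, 0.0892]
tcp_rot: [-180.0, 0.3, -2.0]
contact_force: [-14.3, 1.8, 26.4]
opening: -0.0004
grip_force: 14.1
```

Request:
{"fn": "arm_command", "kwargs": {
  "increments": [0,0,0.1,0,0,0,1,0,0,0.05,0,0,0,1,0,0,0,0,0,0,1,0,0,0,0,0,0,1,0,0,0,0,0,0,1]
}}

```text
clock: 5.75
ee_pos: [0.4509, -0.0478, 0.0887]
tcp_rot: [-180.0, 0.4, -2.0]
contact_force: [-27.0, 4.9, 50.6]
opening: -0.0001
grip_force: 27.6
```

```bash
python3 -c "
from h import *
go(.449,-.047,.089)
cv2.imwrite('pics/t2.png',cv2.resize(env.read_camera('top')[110:260,170:330],(640,600)))"
```

```text
t 5.75 pos [ 0.4509 -0.0478  0.0887] [-179.98    0.41   -1.96] J [-15.  -7. 124.  -0.  63.  77.] F [-27.    4.9  50.6] units [-0.08 -0.03 -0.01] op -0.00010618291789777876 27.64692798256874
```

View pics/t2.png

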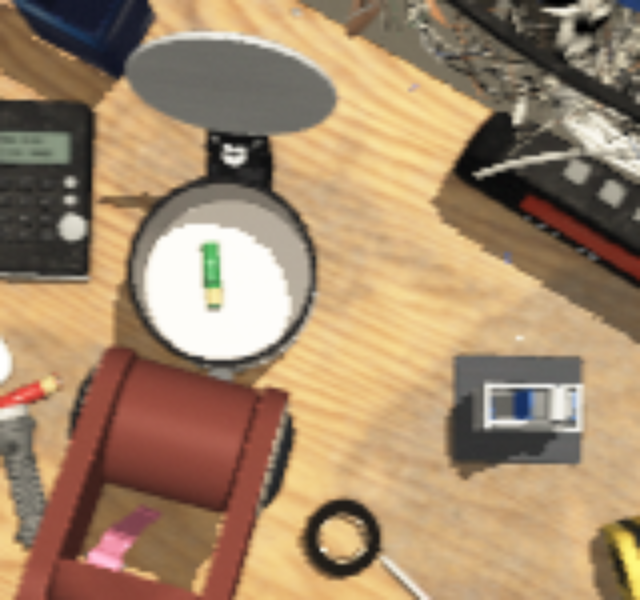

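The lid is up at its stop, and the green cell lies on the bin floor at crop (212,275), ends (210,243) and (214,308). Now I'll release the pedal and rise.

Request:
{"fn": "arm_command", "kwargs": {
  "increments": [0,0,-0.5,0,0,0,1,0,0,-0.8,0,0,0,1,0,0,-1,0,0,0,1,0,0,-1,0,0,0,1,0,0,-1,0,0,0,1,0,0,-1,0,0,0,1,0,0,-1,0,0,0,0,0,0,-1,0,0,0,0,0,0.9,-1,0,0,0,0,0,1,-0.5,0,0,0,0,0,1,0,0,0,0,0,0,1,0,0,0,0,0]
}}

```text
clock: 6.8
ee_pos: [0.4475, -0.1462, 0.3044]
tcp_rot: [179.9, -0.2, -2.0]
contact_force: [0.3, 0.4, -0.5]
opening: 0.0722
grip_force: 0.0
```

Request:
{"fn": "arm_command", "kwargs": {
  "increments": [0.2,1,0,0,0,0,0,0.2,1,0,0,0,0,0,0.2,1,0,0,0,0,0,0,1,0,0,0,0,0,0,1,0,0,0,0,0,0,1,0,0,0,0,0,0,0,0,0,0,0,0]
}}

```text
clock: 7.38
ee_pos: [0.4563, -0.2988, 0.3023]
tcp_rot: [179.9, 0.0, -2.2]
contact_force: [0.3, 0.4, 0.4]
opening: 0.085
grip_force: 0.0
```

Run:
```python
from h import *
go(.4735,-.292,.207)
f=lambda u,v,z:onz('top',(170+u/4-.4,110+v/4-.4),z).round(4)
print('cell ends',f(210,243,.0475),f(214,308,.0475))
im=env.read_camera('top'); cv2.imwrite('pics/t3.png',im)
print('cell',pl('top','spent_cell'),[onz('top',p,.04).round(4) for s,p in pl('top','spent_cell')])
print('mouth',[onz('top',p,.125).round(4) for s,p in pl('top','bin_mouth')])
print('grip',[(s,onz('top',p,.153).round(4)) for s,p in pl('top','tongs_grip')])
h=cv2.cvtColor(im,cv2.COLOR_BGR2HSV); m=cv2.inRange(h,(35,100,40),(85,255,255)); m[:150]=0;m[215:]=0;m[:,:195]=0;m[:,:][:,260:]=0
ys,xs=np.nonzero(m); print('green',len(xs),xs.mean(),ys.mean(),ys.min(),ys.max())
P=np.array([onz('top',(x,y),.0475)[:2] for x,y in zip(xs,ys)]); c=P.mean(0); w,V=np.linalg.eigh(np.cov(P.T)); print(c,w**.5,V[:,1])
```

```text
t 7.3833 pos [ 0.4563 -0.2988  0.3023] [ 1.7992e+02  3.0000e-02 -2.2300e+00] J [-41.  -8. 103.  -0.  85.  51.] F [0.3 0.4 0.4] units [ 0.68 -0.31  3.81] op 0.08503737210267345 0.0
cell ends [ 0.6035 -0.0471  0.0475] [ 0.5529 -0.0501  0.0475]
cell [(0.57, array([255.5, 244.7])), (0.55, array([224.1, 180.3]))] [array([ 0.3727, -0.1491,  0.04  ]), array([ 0.5732, -0.0528,  0.04  ])]
mouth [array([ 0.5801, -0.0663,  0.125 ])]
grip [(0.78, array([ 0.258 , -0.3922,  0.153 ])), (0.73, array([0.366 , 0.0024, 0.153 ])), (0.51, array([ 0.284, -0.468,  0.153]))]
green 35 222.4857142857143 176.05714285714285 171 181
[ 0.58569911 -0.0482898 ] [0.00331881 0.00988551] [-0.99424697 -0.10711189]
```

Request:
{"fn": "arm_command", "kwargs": {
  "increments": [0.68,-0.31,0,0,0,0,0,0,0,0.8,0,0,0,0,0,0,0.8,0,0,0,0,0,0,0,0,0,0,0,0,0,0,0,0,0]
}}

```text
$.increments: bad value
```

```bash
python3 -c "
from h import *
go(.4735,-.292,.207)"
```

```text
t 7.6333 pos [ 0.4568 -0.2946  0.3025] [-1.7997e+02  1.0000e-02 -1.9700e+00] J [-41.  -8. 103.   0.  85.  51.] F [ 0.4  0.  -0.3] units [ 0.66 -0.13  3.82] op 0.08541362930105363 0.0
```

Request:
{"fn": "arm_command", "kwargs": {
  "increments": [0.66,-0.13,0,0,0,0,0,0,0,0.9,0,0,0,0,0,0,0.9,0,0,0,0,0,0,0.5,0,0,0,0,0,0,0,0,0,0,0,0,0,0,0,0,0,0]
}}

```text
clock: 8.13
ee_pos: [0.4732, -0.292, 0.2446]
tcp_rot: [-179.9, 0.1, -2.0]
contact_force: [0.4, -0.3, 1.0]
opening: 0.0855
grip_force: 0.0
```

```bash
python3 -c "
from h import *
go(.4735,-.292,.207)"
```

```text
t 8.1333 pos [ 0.4732 -0.292   0.2446] [-1.7994e+02  8.0000e-02 -1.9800e+00] J [-39.  -4. 105.   0.  79.  53.] F [ 0.4 -0.3  1. ] units [0.02 0.   1.5 ] op 0.08554480262902232 0.0
```

Request:
{"fn": "arm_command", "kwargs": {
  "increments": [0,0,0.5,0,0,0,0,0,0,0.5,0,0,0,0,0,0,0.4,0,0,0,0,0,0,0.05,0,0,0,0,0,0,0,0,0,0,0.4,0,0,0,0,0,0,0.4,0,0,0,0,0,0,0.57,0,0,0,0,0,0,0.57,0,0,0,0,0,0,0.57,0,0,0,0,0,0,0.57],
  "force": 30
}}

```text
clock: 8.97
ee_pos: [0.4739, -0.2933, 0.2102]
tcp_rot: [179.9, -0.1, -2.0]
contact_force: [-1.2, -0.7, 4.1]
opening: 0.037
grip_force: 6.5
```

```bash
python3 -c "
from h import *
go(.4735,-.292,.207)"
```

```text
t 8.9667 pos [ 0.4739 -0.2933  0.2102] [ 1.7992e+02 -1.0000e-01 -2.0300e+00] J [-39.  -2. 107.  -0.  75.  53.] F [-1.2 -0.7  4.1] units [-0.02 -0.05  0.13] op 0.03700025514388794 6.509518877137452
```

Request:
{"fn": "arm_command", "kwargs": {
  "increments": [0,0,-0.2,0,0,0,0.57,0,0,-0.4,0,0,0,0.57,0,0,-0.6,0,0,0,0.57,0,0,-0.6,0,0,0,0.57,0,0,-0.6,0,0,0,0.57,0,0,-0.6,0,0,0,0.57,0,0,-0.6,0,0,0,0.57,0,0,-0.6,0,0,0,0.57,0,0,-0.6,0,0,0,0.57,0,0,-0.6,0,0,0,0.57,0,0,-0.6,0,0,0,0.57,0,0,-0.6,0,0,0,0.57]
}}

```text
clock: 9.97
ee_pos: [0.4731, -0.2925, 0.375]
tcp_rot: [-180.0, 0.0, -2.0]
contact_force: [-0.1, -0.0, -1.0]
opening: 0.037
grip_force: 4.6
```

Request:
{"fn": "arm_command", "kwargs": {
  "increments": [0,0,0,0,0,-0.5,0.57,0,0,0,0,0,-0.5,0.57,0,0,0,0,0,0,0.57,0,0,0,0,0,0,0.57]
}}

```text
clock: 10.3
ee_pos: [0.4732, -0.2926, 0.374]
tcp_rot: [-180.0, 0.0, 2.9]
contact_force: [0.1, -0.2, -0.8]
opening: 0.0367
grip_force: 4.6
```

Run:
```python
from h import *
go(.578,-.0486,.375)
im=env.read_camera('top'); print([(s,p) for s,p in pl('top','tongs_tips')])
cv2.imwrite('pics/t4.png',cv2.resize(im[140:290,200:360],(640,600)))
```

```text
t 10.3 pos [ 0.4732 -0.2926  0.374 ] [-1.7999e+02  1.0000e-02  2.9100e+00] J [-39.  -8.  97.   0.  92.  48.] F [ 0.1 -0.2 -0.8] units [ 4.68 -9.54 -0.04] op 0.03673109511413208 4.639994402532466
[(0.72, array([360. , 270.3])), (0.69, array([205.5, 245.8])), (0.6, array([334.5, 281.4]))]
```

View pics/t4.png

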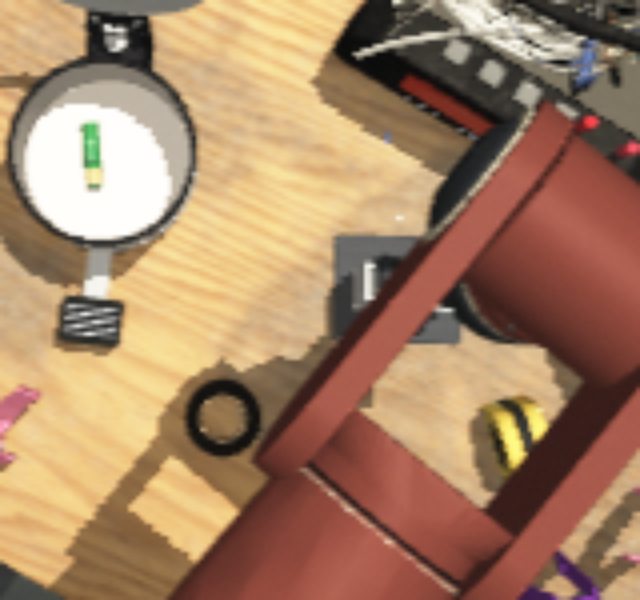

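The tongs are held, clear of the holder (weight about 0.9 N). The green cell is at crop (92,157), where it was, and the lid is still open. I'll move over the bin.

Request:
{"fn": "arm_command", "kwargs": {
  "increments": [0.3,-0.6,0,0,0,0,0.57,0.45,-0.9,0,0,0,0,0.57,0.45,-0.9,0,0,0,0,0.57,0.45,-0.9,0,0,0,0,0.57,0.45,-0.9,0,0,0,0,0.57,0.45,-0.9,0,0,0,0,0.57,0.45,-0.9,0,0,0,0,0.57,0.45,-0.9,0,0,0,0,0.57,0.45,-0.9,0,0,0,0,0.57,0.45,-0.9,0,0,0,0,0.57,0.33,-0.84,0,0,0,0,0.57,0,0,0,0,0,0,0.57]
}}

```text
clock: 11.4
ee_pos: [0.5785, -0.0453, 0.3735]
tcp_rot: [-179.9, 0.0, 3.2]
contact_force: [0.6, -0.2, -0.7]
opening: 0.0372
grip_force: 4.6
```

Request:
{"fn": "arm_command", "kwargs": {
  "increments": [0.15,0,0.5,0,0,0,0.57,0,0,0.6,0,0,0,0.57,0,0,0.4,0,0,0,0.57,0,0,0,0,0,0,0.57,0,0,0,0,0,0,0.57]
}}

```text
clock: 11.82
ee_pos: [0.5807, -0.049, 0.3341]
tcp_rot: [-179.9, 0.2, 2.9]
contact_force: [0.3, -0.3, -0.4]
opening: 0.0371
grip_force: 4.6
```

Run:
```python
from h import *
go(.578,-.0486,.25)
im=env.read_camera('top')
cv2.imwrite('pics/t5.png',cv2.resize(im[100:250,150:310],(640,600)))
```

```text
t 11.8167 pos [ 0.5807 -0.049   0.3341] [-179.95    0.21    2.9 ] J [-12.  -4.  96.  -0.  88.  75.] F [ 0.3 -0.3 -0.4] units [-0.1  -0.02  3.37] op 0.03709995011812419 4.640075282659382
```

View pics/t5.png

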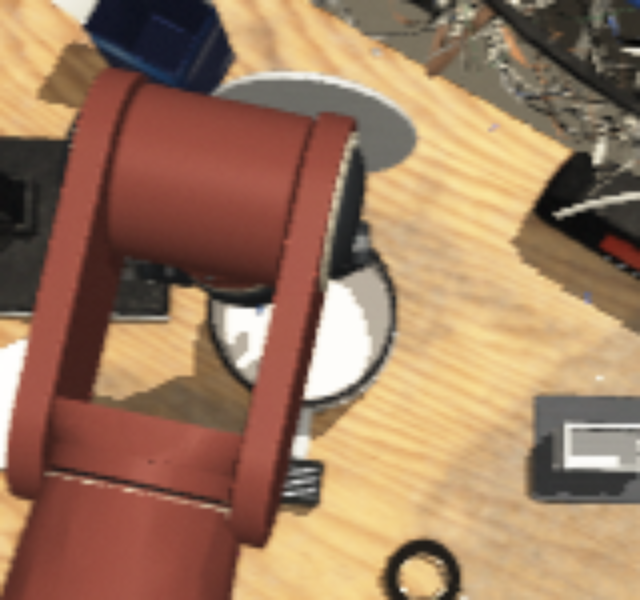

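No contact, with the arm over the bin and the lid still open. I'll lower the tongs.

Request:
{"fn": "arm_command", "kwargs": {
  "increments": [-0.1,0,0.5,0,0,0,0.57,0,0,0.6,0,0,0,0.57,0,0,0.6,0,0,0,0.57,0,0,0.5,0,0,0,0.57,0,0,0.4,0,0,0,0.57,0,0,0.3,0,0,0,0.57,0,0,0.1,0,0,0,0.57,0,0,0,0,0,0,0.57,0,0,0,0,0,0,0.57]
}}

```text
clock: 12.62
ee_pos: [0.5794, -0.0485, 0.262]
tcp_rot: [180.0, -0.1, 3.0]
contact_force: [-0.3, -0.5, -1.8]
opening: 0.0369
grip_force: 4.6
```

Request:
{"fn": "arm_command", "kwargs": {
  "increments": [0,0,0.15,0,0,0,0.57,0,0,0.15,0,0,0,0.57,0,0,0.1,0,0,0,0.57,0,0,0,0,0,0,0.57,0,0,0,0,0,0,0.57]
}}

```text
clock: 13.03
ee_pos: [0.5789, -0.0484, 0.2511]
tcp_rot: [-180.0, 0.0, 3.0]
contact_force: [0.2, 0.5, -0.2]
opening: 0.0371
grip_force: 4.6
```

Request:
{"fn": "arm_command", "kwargs": {
  "increments": [0,0,0,0,0,0,0.6,0,0,0,0,0,0,0.63,0,0,0,0,0,0,0.66,0,0,0,0,0,0,0.7,0,0,0,0,0,0,0.72,0,0,0,0,0,0,0.72,0,0,0,0,0,0,0.72],
  "force": 35
}}

```text
clock: 13.62
ee_pos: [0.5792, -0.0485, 0.2517]
tcp_rot: [180.0, -0.0, 3.0]
contact_force: [0.3, 0.3, -0.1]
opening: 0.0304
grip_force: 35.6
```

Stopped at a 30.4 mm gap with 35 N, which matches closing on a 14 mm thing. I'll lift.

Request:
{"fn": "arm_command", "kwargs": {
  "increments": [0,0,-0.2,0,0,0,0.72,0,0,-0.4,0,0,0,0.72,0,0,-0.6,0,0,0,0.72,0,0,-0.6,0,0,0,0.72,0,0,-0.6,0,0,0,0.72,0,0,-0.6,0,0,0,0.72,0,0,-0.6,0,0,0,0.72,0,0,-0.6,0,0,0,0.72,0,0,-0.6,0,0,0,0.72,0,0,-0.6,0,0,0,0.72,0,0,-0.6,0,0,0,0.72,0,0,-0.4,0,0,0,0.72]
}}

```text
clock: 14.62
ee_pos: [0.5793, -0.0485, 0.4141]
tcp_rot: [180.0, -0.1, 3.0]
contact_force: [-0.3, -0.8, -0.9]
opening: 0.03
grip_force: 35.5
```

Request:
{"fn": "arm_command", "kwargs": {
  "increments": [0,0,-0.3,0,0,0,0.72,0,0,-0.1,0,0,0,0.72,0,0,0,0,0,0,0.72,0,0,0,0,0,0,0.72,0,0,0,0,0,0,0.72,0,0,0,0,0,0,0.72,0,0,0,0,0,0,0.72,0,0,0,0,0,0,0.72]
}}

```text
clock: 15.28
ee_pos: [0.579, -0.0485, 0.4208]
tcp_rot: [-180.0, 0.1, 3.0]
contact_force: [0.1, -0.0, -0.8]
opening: 0.0307
grip_force: 35.5
```

Run:
```python
from h import *
go(.578,-.0486,.412)
im=env.read_camera('top'); print(pl('top','spent_cell'))
cv2.imwrite('pics/t6.png',cv2.resize(im[100:250,150:310],(640,600)))
```

```text
t 15.2833 pos [ 0.579  -0.0485  0.4208] [-1.7999e+02  5.0000e-02  2.9700e+00] J [-12.  -5.  90.  -0.  96.  75.] F [ 0.1 -0.  -0.8] units [-0.04  0.    0.35] op 0.030661496957763556 35.45273423194885
[]
```

View pics/t6.png

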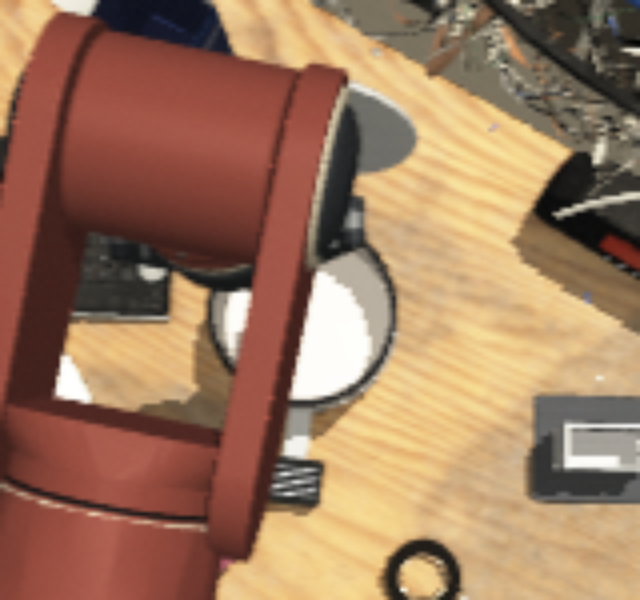

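The lid is still open and the pedal is up. The gap still reads 30–30.7 mm under 35 N (it would be about 27.5 mm with empty tips), so the cell is held. Handing in.

```bash
python3 -c "
from h import *
print(env.hand_in())"
```

```text
the job is handed in; nothing more can be done
None
```

The job is handed in: the lid is open, the pedal is up and the tongs hold the cell at about 0.21 m (about 8 cm above the rim); that it is held I infer from the 30 mm finger gap, since the arm hid it from the camera, and no verdict came back.

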